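# Switch the ball sorter to the blue tray

### The job

Press the raised end of the sorter's seesaw gate down with a fingertip until the gate has rocked fully over, then push the red stop sideways until it is fully open, so that the three steel balls run down the other chute into the blue tray, and wait until they lie still. Only press and push: do not touch or lift the balls, keep the brass balls in the orange tray, and leave the things standing around undisturbed.

Things in the scene. Friction and masses are not known exactly. Their poses are not given: they have to be found in the camera images.
- sorter: Ball sorter, fixed: plywood base 630 mm wide along its y, 120 mm deep, 12 mm thick. Origin on the table under the gate's pivot; x points away from the robot (within 25 degrees) to the feed channel, y to the left, z up. Its green seesaw gate is a trough along y, 240 mm long, 60 mm wide, pivot 100 mm high at x 0, y 0. Sloping chutes under its ends (under 100 mm high) lead to the trays.
- channel_mouth (a point): Floor of the aluminium feed channel at its mouth, 140 mm high above the gate's far edge. The channel runs from here 189 mm along the sorter's +x, rising 23 mm, 41 mm wide outside with walls 22 mm higher than its floor. Opposite the mouth, on the robot's side of the gate (sorter x -26 to -44 mm, y -35 to 35 mm), stands a post with a clear backstop, 180 mm high.
- gate (a joint): Angle of the seesaw gate (rad), -0.22 to 0.22 between solid stops. Negative: its left (+y) end is down, to the orange tray; positive: its right (-y) end is down, to the blue tray. It starts left end down, between -0.22 and -0.14. It turns stiffly (about 0.5 N at a pad) and stays where it is left.
- pad_right (a point): Centre of the top face of the yellow finger pad at the gate's raised right end: 42 mm (x) by 40 mm (y), 5 mm thick, on the robot's side of the trough (sorter x -51 mm, y -100 mm), flush with the trough's wall tops. About 136 to 143 mm high at the start, about 100 mm when the gate is fully over. Frame tilts with the gate.
- pad_left (a point): Centre of the top face of the same yellow pad at the gate's left end.
- stop (a joint): Travel of the channel's stop (m): 0 shut (starts within 0.003), 0.042 fully open. A steel blade across the channel with a red upright paddle on top; it slides towards the sorter's -y (the robot's right), takes about 1.5 N and stays where it is left. The balls roll out from about 0.026.
- stop_paddle (a point): Point inside the red paddle, mid width and mid thickness, 19 mm below its top. The paddle is 26 mm along the sorter's x, 8 mm thick along y, 48 mm tall (176 to 224 mm above the table), flat faces to +y and -y. The channel's walls reach 168 mm beside it, the waiting balls (beyond it in x) 177 mm.
- tray_blue: Blue tray at the right (-y) end of the sorter, fixed, 110 x 110 mm outside, walls 4 mm and 55 mm high (20 mm on the side of the chute). Origin at the centre of its underside, axes as the sorter's.
- tray_orange: Orange tray at the left (+y) end, same size and axes.
- steel_1: Steel bearing ball 1 of 3, 24 mm across, about 57 g, waiting in the feed channel behind the stop (1 is nearest the stop). Origin at its centre.
- steel_2: Steel bearing ball 2 of 3, 24 mm across, about 57 g, waiting in the feed channel behind the stop (1 is nearest the stop). Origin at its centre.
- steel_3: Steel bearing ball 3 of 3, 24 mm across, about 57 g, waiting in the feed channel behind the stop (1 is nearest the stop). Origin at its centre.
- brass_1: Brass ball, 24 mm across, lying in the orange tray. Origin at its centre.
- brass_2: Brass ball, 24 mm across, lying in the orange tray. Origin at its centre.
- oil_bottle: Bystander: white oil bottle, 40 mm across, 105 mm tall, on the table near the sorter, loose. Origin at the centre of its underside.
- screw_jar: Bystander: glass jar with a steel lid, 48 mm across, 60 mm tall, on the table near the sorter, loose. Origin at the centre of its underside.
- gauge_block: Bystander: dark steel block, 30 x 45 x 50 mm, on the table near the sorter, loose. Origin at the centre of its underside.
- screwdriver: Bystander: screwdriver with a red handle, 170 mm long, lying on the mat, on the table near the sorter, loose. Origin at the centre of its underside.
- wrench: Bystander: steel wrench, 160 mm long, lying on the mat, on the table near the sorter, loose. Origin at the centre of its underside.
- tape_roll: Bystander: red roll of tape lying flat, 80 mm across, 20 mm high, on the table near the sorter, loose. Origin at the centre of its underside.

How it is judged:
By the outcome, as a careful person would: the job done as asked, in the order asked, and still so for the second after the job is handed in, with the robot touching nothing.
It also fails if it takes over 40 s, if anything falls off the work surface, if the arm or the gripper's body presses on something with over 40 N, if the wrist force passes 120 N, or if a joint passes its speed limit or range.

### The arm

A 7-joint arm with a two-finger parallel gripper is mounted at the origin on the work surface. World frame = base frame: x ahead of the robot, y to its left, z up, the work surface at z = 0. Lengths are in m, angles in rad, forces in N, time in s.
With the tool pointing down it reaches from about 0.4 to 0.925 m from the base axis. Payload 4.1 kg.
Tool frame: the origin (TCP) lies midway between the tips of the shut fingers; the grasp point (between the pads) lies 19 mm behind it; z points along the fingers, x is the direction in which the jaws open and shut, and the axes are right-handed (so a half turn about z gives the same grasp; the last joint's range is limited). The gripper opens to 85 mm and grips with 20 to 120 N. Pads are 22 mm wide; open, the fingers measure 114 mm over their backs; the gripper's body (76 mm by 85 mm) begins 54 mm behind the grasp point. The pads swing forward as they close: fully open they stand 13 mm farther back than shut.
Start: joints at [1.137, 0.398, 0.045, 1.537, -0.019, 1.207, -0.051], TCP at [0.214, -0.614, 0.231] pointing down, gripper open.
Joint ranges: [-2.82, 2.82], [-0.49, 2.23], [-1.37, 1.46], [0, 2.46], [-1.36, 4.5], [0.23, 2], [-2.94, 2.94]. Speed limits (rad/s): [2.57, 2.57, 3.14, 3.14, 3.14, 3.14, 3.14].

### API

Orientations are given as a unit quaternion [w, x, y, z].
In Python, from workcell import robot gives the robot as it stands.
- The arm moves only by the tool play_rows, never from a script. Its arguments are lists of equal length, an entry for each row: "travel": the shift along the tool's x, y, z in m, a list of three; "turn": the turn about the tool's z in degrees. A call has exactly 5 rows; each row shifts and turns the commanded pose from where the row before left it, along the tool's axes as they then stand; what a row does not reach is not made up. A row lasts 1/10 s, in which the tool goes at most 50 mm and 8.59 degrees, less where a joint would pass 70% of its speed; a pose out of reach is approached as far as the arm can. A call is refused whole if a number of a shift passes 0.05 or a number of a turn 8.59, either way. A call with a gripper value outside its range is refused whole. "fingers" is the opening in per cent of the stroke, from 0 (shut) to 100 (fully open), set as the call begins (left out, the last holds). The fingers move at their own pace and stop on an object; "squeeze" is the grip in N (left out, the last holds). Time passes only in rows, so rows that do not move let the fingers close, or fill a call up. It gives the time, the measured TCP pose, the force and the opening at its end, in the units of the state.
- robot.get_obs(): the state, without advancing time (a new reading comes with each control period).
- robot.capture(name): name is "scene" or "top"; returns (picture, depth): 420x560x3 uint8, red, green, blue; 420x560 float32, m along the optical axis (not along the pixel's ray), 0 where there is no reading.
- robot.camera_params(name): a dict with "fx", "fy", "cx", "cy" (pixels), "rvec" (rotation vector, rad) and "tvec" (3), from world to camera coordinates, as OpenCV has them. Camera axes: x right, y down, z forward; pixel columns grow to the right and rows downward; lengths in m; the calibration is good to about 2 mm. A picture is of the moment at which its call begins. camera_params takes no time and is no camera call.
- robot.finish_job(): hands the job in, once; it reports no verdict.
The state is a dict: "t": time; "joint_pos": joint angles; "qvel": joint speeds; "tau": joint torques, N m; "tool_pos": TCP position; "tcp_rot": TCP orientation; "force": force on the tool from outside, world axes, zero at the start; "wrist_torque": the same for the moment, N m; "opening": finger opening in m.
Only numpy, scipy, OpenCV 4.12 (cv2) and the standard library are available. Lean on these libraries where they do the work, as an engineer would, in place of code of your own. Each camera call takes 0.05 s, during which the arm holds its last target. There are 200 camera calls.

## Working session

There is one attempt and no reset: what is moved stays moved. The work goes in short steps, Python scripts to look and compute and a tool call to move; the robot and the scene stay as the last step left them, time stands still between calls to the robot, and variables do not carry over. Pictures are saved under pics/ and viewed, and the job is handed in when it is done.

Besides the shell and the picture viewer there is one more tool, called after "Request:" in YAML: its name, and indented under it one key for each argument. play_rows: Moves the arm, as the interface text tells. Its arguments: {"type":"object","properties":{"travel":{"type":"array"},"turn":{"type":"array"},"fingers":{"type":"number"},"squeeze":{"type":"number"}},"required":["travel","turn"]}

```bash
mkdir -p pics; cat > h.py <<'E'
import numpy as np,cv2
from workcell import robot
def cap(n,f):
    im,d=robot.capture(n); cv2.imwrite(f'pics/{f}.png',im[:,:,::-1]); np.savez(f'pics/{n}.npz',im=im,d=d); return im,d
def cam(n):
    p=robot.camera_params(n); R=cv2.Rodrigues(np.array(p['rvec'],float))[0]; return p,R,np.array(p['tvec'],float).ravel()
def cloud(n,d):
    p,R,t=cam(n); v,u=np.mgrid[:d.shape[0],:d.shape[1]]
    c=np.stack([(u-p['cx'])/p['fx']*d,(v-p['cy'])/p['fy']*d,d],-1)
    return (c-t)@R
def ray(n,u,v,z):
    p,R,t=cam(n); o=-R.T@t; r=R.T@np.array([(u-p['cx'])/p['fx'],(v-p['cy'])/p['fy'],1]); return o+r*(z-o[2])/r[2]
E
python3 - <<'E'
from h import *
for n in('scene','top'):
    im,d=cap(n,n+'0'); p,R,t=cam(n); print(n,p['fx'],'pos',-R.T@t,'fwd',R[2],(d>0).mean())
print(robot.get_obs())
E
```

```text
scene 483.13599914281446 pos [ 0.87005099 -0.55126749  0.87457368] fwd [-0.29845703  0.6166763  -0.72844611] 0.9960501700680272
top 464.09265509347773 pos [0.3736549  0.0710163  1.24572764] fwd [ 0.15987504 -0.01178603 -0.9870669 ] 0.9959821428571428
{'t': 0.1, 'joint_pos': array([ 1.13698237,  0.39914071,  0.04506597,  1.53775233, -0.01869314,
        1.20688712, -0.05065918]), 'qvel': array([ 0.00047121, -0.00184267,  0.00040166, -0.00275148, -0.00070792,
       -0.00010351, -0.00021882]), 'tau': array([ 3.79500838e-03, -4.76258683e+01,  1.37052141e+00, -2.54948366e+01,
        1.20730986e-02,  4.98446156e-03, -1.50524670e-05]), 'tool_pos': array([ 0.21340494, -0.61337187,  0.23035403]), 'tcp_rot': array([-4.52429277e-04,  8.15080765e-01, -5.79346673e-01, -7.58263312e-04]), 'force': array([-0.503698  ,  0.46810634, -1.05148654]), 'wrist_torque': array([-0.01345169,  0.05923832,  0.00414344]), 'opening': 0.0855980811252085}
```

View pics/scene0.png

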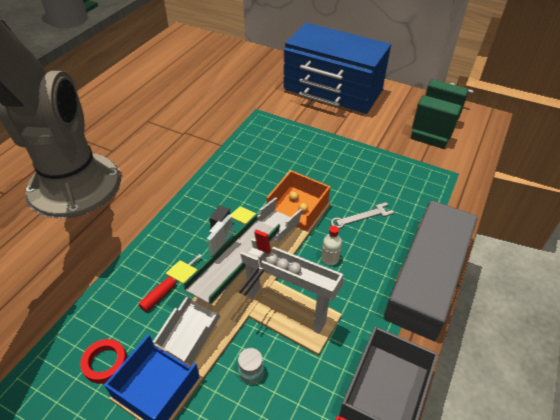

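View pics/top0.png

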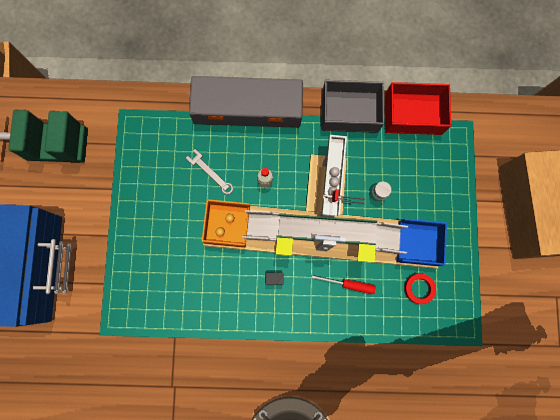

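The scene and top views show the gate's yellow pads at top (285,246) and (367,253), and the red paddle at top (336,196) and scene (262,241). The trays sit at either end, with the bystanders clear around them. Next I measure the pads, paddle and trays.

```bash
python3 - <<'E'
from h import *
def tri(a,b):
    A=[];B=[]
    for n,(u,v) in (('scene',a),('top',b)):
        p,R,t=cam(n); P=np.array([[p['fx'],0,p['cx']],[0,p['fy'],p['cy']],[0,0,1]])@np.c_[R,t]
        A.append(P)
    X=cv2.triangulatePoints(A[0],A[1],np.array(a,float),np.array(b,float))[:,0]; return X[:3]/X[3]
C={}
for n in('scene','top'):
    f=np.load(f'pics/{n}.npz'); im,d=f['im'],f['d']; W=cloud(n,d)
    h=cv2.cvtColor(im,cv2.COLOR_RGB2HSV)
    for nm,lo,hi in(('yel',(24,150,120),(34,255,255)),('red',(0,180,90),(6,255,255)),('red2',(174,180,90),(180,255,255)),('blue',(105,180,60),(125,255,255)),('or',(8,180,120),(16,255,255))):
        m=cv2.inRange(h,lo,hi); k,l,s,c=cv2.connectedComponentsWithStats(m)
        for i in range(1,k):
            if s[i,4]>25:
                q=W[(l==i)&(d>0)]; C.setdefault((n,nm),[]).append(c[i])
                if q[:,2].mean()>-.05 and abs(q[:,1].mean())<.6: print(n,nm,s[i],c[i].round(1),'med',np.median(q,0).round(3),'lo',np.percentile(q,5,0).round(3),'hi',np.percentile(q,95,0).round(3))
a=sorted(C['scene','yel'],key=lambda c:c[0]);b=sorted(C['top','yel'],key=lambda c:-c[0])
for x,y in zip(a,b): print('tri',x,y,tri(x,y))
E
```

```text
scene yel [232 207  23  17 236] [242.3 214.7] med [0.486 0.026 0.106] lo [0.468 0.007 0.103] hi [0.504 0.043 0.11 ]
scene yel [167 261  30  22 364] [181.  271.3] med [ 0.473 -0.172  0.138] lo [ 0.455 -0.189  0.134] hi [ 0.491 -0.153  0.141]
scene red [330 226   9   8  58] [333.5 229.5] med [0.675 0.078 0.105] lo [0.667 0.071 0.101] hi [0.682 0.087 0.107]
scene red [255 230  15  23 105] [263.4 238.4] med [ 0.604 -0.087  0.22 ] lo [ 0.586 -0.089  0.188] hi [ 0.61  -0.082  0.225]
scene red [139 277  37  33 448] [156.9 293.3] med [ 0.399 -0.179  0.023] lo [ 0.386 -0.215  0.014] hi [ 0.41  -0.14   0.027]
scene red [ 81 339  45  42 789] [101.4 359.2] med [ 0.393 -0.341  0.02 ] lo [ 0.362 -0.374  0.016] hi [ 0.427 -0.305  0.022]
scene red [336 416  11   4  29] [340.1 418. ] med [ 0.831 -0.255  0.07 ] lo [ 0.825 -0.258  0.016] hi [ 0.838 -0.232  0.073]
scene blue [ 105  335   93   85 4500] [151.4 381.6] med [ 0.503 -0.335  0.018] lo [ 0.46  -0.388  0.014] hi [ 0.568 -0.284  0.067]
scene or [267 171  63  55 982] [298.2 199.8] med [0.538 0.188 0.017] lo [0.496 0.138 0.014] hi [0.599 0.23  0.06
[... 1037 characters left out ...]
11 0.066] lo [0.528 0.132 0.054] hi [0.606 0.235 0.07 ]
top or [202 204  48  43 401] [224.4 222.5] med [0.588 0.188 0.017] lo [0.495 0.133 0.013] hi [0.602 0.233 0.068]
top or [245 213   4  15  28] [246.6 218.8] med [0.568 0.127 0.029] lo [0.548 0.125 0.014] hi [0.58  0.133 0.035]
top or [226 217  10   9  32] [230.4 221.8] med [0.557 0.172 0.016] lo [0.551 0.161 0.013] hi [0.57  0.183 0.03 ]
top or [216 227   9  12  36] [221.  233.2] med [0.522 0.194 0.017] lo [0.516 0.187 0.012] hi [0.542 0.206 0.034]
tri [181.00274725 271.33241758] [366.36206897 252.60344828] [ 0.47365833 -0.16890941  0.13578177]
tri [242.33898305 214.70338983] [284.01831502 245.87912088] [0.48695962 0.02829612 0.10458792]
```

Request:
play_rows:
  travel:
    - [0,0,0]
    - [0,0,0]
    - [0,0,0]
    - [0,0,0]
    - [0,0,0]
  turn: [4.6,4.6,4.6,4.6,4.6]
  fingers: 0

```text
t: 0.6
tool_pos: [0.2135, -0.6136, 0.2307]
tcp_rot: [0.0, -0.682, 0.731, 0.001]
force: [0.6, 0.8, 0.1]
opening: 0.0122
```

```bash
cat >> h.py <<'E'
from scipy.spatial.transform import Rotation
O=np.array([.531,-.0737]);X=np.array([.998,-.066]);Y=np.array([.066,.998])
def delta(sx,sy,z):
    o=robot.get_obs(); w,x,y,zz=o['tcp_rot']; R=Rotation.from_quat([x,y,zz,w]).as_matrix()
    t=np.r_[O+sx*X+sy*Y,z]; r=o['tool_pos'][:2]-O
    print('t',o['t'],'tcp',o['tool_pos'].round(4),'sorter',(r@X).round(4),(r@Y).round(4),'F',o['force'].round(2),'op',round(o['opening'],3),'\ntoolx',R[:,0].round(3),'z',R[:,2].round(3),'target',t,'delta',(R.T@(t-o['tool_pos'])).round(4))
E
python3 -c "
from h import *
delta(-.053,-.102,.18)"
```

```text
t 0.6 tcp [ 0.2135 -0.6136  0.2307] sorter -0.2813 -0.5597 F [0.61 0.8  0.08] op 0.012 
toolx [-0.07  -0.998 -0.001] z [-0.     0.001 -1.   ] target [ 0.471374 -0.171998  0.18    ] delta [-0.4584 -0.2265  0.051 ]
```

Request:
play_rows:
  travel:
    - [-0.04,-0.02,0]
    - [-0.04,-0.02,0]
    - [-0.04,-0.02,0]
    - [-0.04,-0.02,0]
    - [-0.04,-0.02,0]
  turn: [0,0,0,0,0]

```text
t: 1.1
tool_pos: [0.3272, -0.4191, 0.2309]
tcp_rot: [-0.0, -0.683, 0.73, 0.0]
force: [1.2, 0.5, -0.7]
opening: -0.0003
```

Request:
play_rows:
  travel:
    - [-0.04,-0.02,0]
    - [-0.04,-0.02,0]
    - [-0.04,-0.02,0]
    - [-0.04,-0.02,0]
    - [-0.04,-0.02,0]
  turn: [0,0,0,0,0]

```text
t: 1.6
tool_pos: [0.4401, -0.2263, 0.2311]
tcp_rot: [-0.0, -0.683, 0.73, 0.0]
force: [0.2, -1.0, -0.2]
opening: -0.0001
```

```bash
python3 -c "
from h import *
delta(-.053,-.102,.18)"
```

```text
t 1.6 tcp [ 0.4401 -0.2263  0.2311] sorter -0.0807 -0.1583 F [ 0.19 -0.98 -0.15] op -0.0 
toolx [-0.067 -0.998  0.   ] z [-0. -0. -1.] target [ 0.471374 -0.171998  0.18    ] delta [-0.0563 -0.0276  0.0511]
```

Request:
play_rows:
  travel:
    - [-0.03,-0.015,0]
    - [-0.026,-0.012,0]
    - [0,0,0.025]
    - [0,0,0.025]
    - [0,0,0]
  turn: [0,0,0,0,0]

```text
t: 2.1
tool_pos: [0.4675, -0.1729, 0.178]
tcp_rot: [-0.002, -0.683, 0.73, 0.003]
force: [-0.7, -0.6, 0.4]
opening: -0.0
```

```bash
python3 -c "
from h import *
delta(-.053,-.102,.1)
for n in('scene','top'):
    im,d=cap(n,n+'1')
a=cv2.imread('pics/scene1.png')[160:380,90:350];b=cv2.imread('pics/top1.png')[150:300,230:410]
cv2.imwrite('pics/c1.png',np.hstack([cv2.resize(a,(400,340)),cv2.resize(b,(400,340))]))
"
```

```text
t 2.1 tcp [ 0.4675 -0.1729  0.178 ] sorter -0.0568 -0.1032 F [-0.7  -0.65  0.42] op -0.0 
toolx [-0.066 -0.998 -0.002] z [-0.007  0.002 -1.   ] target [ 0.471374 -0.171998  0.1     ] delta [-0.0011 -0.0044  0.078 ]
```

View pics/c1.png

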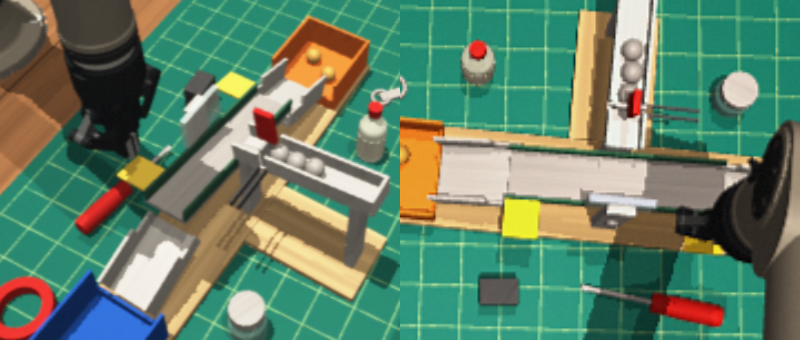

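The picture shows the shut fingertips just above the right yellow pad (crop 140,173), clear of the backstop. I'll press down.

Request:
play_rows:
  travel:
    - [0,-0.002,0.015]
    - [0,0,0.013]
    - [0,0,0.01]
    - [0,0,0.008]
    - [0,0,0.008]
  turn: [0,0,0,0,0]

```text
t: 2.7
tool_pos: [0.4726, -0.1745, 0.1271]
tcp_rot: [0.0, -0.683, 0.73, -0.0]
force: [0.5, -0.2, 1.0]
opening: 0.0
```

Request:
play_rows:
  travel:
    - [0,0,0.006]
    - [0,0,0.006]
    - [0,0,0.005]
    - [0,0,0.004]
    - [0,0,0]
  turn: [0,0,0,0,0]

```text
t: 3.2
tool_pos: [0.472, -0.1739, 0.1057]
tcp_rot: [-0.0, -0.683, 0.73, 0.001]
force: [0.1, 0.0, 0.3]
opening: -0.0001
```

Request:
play_rows:
  travel:
    - [0,0,0.002]
    - [0,0,0.002]
    - [0,0,0.001]
    - [0,0,0.001]
    - [0,0,0]
  turn: [0,0,0,0,0]

```text
t: 3.7
tool_pos: [0.4726, -0.1741, 0.1009]
tcp_rot: [0.0, -0.683, 0.73, -0.0]
force: [-2.6, 0.8, 5.3]
opening: -0.0001
```

Request:
play_rows:
  travel:
    - [0,0,0.001]
    - [0,0,0.001]
    - [0,0,0.001]
    - [0,0,0]
    - [0,0,0]
  turn: [0,0,0,0,0]

```text
t: 4.2
tool_pos: [0.4728, -0.1741, 0.1004]
tcp_rot: [-0.0, -0.683, 0.73, -0.0]
force: [-7.2, 2.4, 21.9]
opening: 0.0002
```

The force jumped to 22 N at z 0.100, so the gate is on its solid stop. I'll lift and check.

Request:
play_rows:
  travel:
    - [0,0,-0.01]
    - [0,0,-0.03]
    - [0,0,-0.04]
    - [0,0,-0.04]
    - [0,0,-0.04]
  turn: [0,0,0,0,0]

```text
t: 4.7
tool_pos: [0.4722, -0.174, 0.2588]
tcp_rot: [0.0, -0.683, 0.73, -0.0]
force: [1.7, -0.4, -0.3]
opening: 0.0001
```

```bash
python3 -c "
from h import *
delta(.065,.037,.26)
for n in('scene','top'):
    im,d=cap(n,n+'2'); W=cloud(n,d); h=cv2.cvtColor(im,cv2.COLOR_RGB2HSV)
    m=cv2.inRange(h,(24,150,120),(34,255,255)); k,l,s,c=cv2.connectedComponentsWithStats(m)
    for i in range(1,k):
        if s[i,4]>25: print(n,s[i],np.median(W[(l==i)&(d>0)],0).round(4))
    m=(cv2.inRange(h,(0,150,60),(6,255,255))>0)&(W[...,2]>.17)&(W[...,2]<.24)&(abs(W[...,0]-.6)<.05)&(abs(W[...,1]+.08)<.05)
    q=W[m]; r=np.c_[(q[:,:2]-O)@X,(q[:,:2]-O)@Y,q[:,2]]; print('paddle',len(q),np.percentile(r,[3,50,97],axis=0).round(4))
a=cv2.imread('pics/scene2.png')[160:380,90:350]
cv2.imwrite('pics/c2.png',cv2.resize(a,(600,510)))
"
```

```text
t 4.7 tcp [ 0.4722 -0.174   0.2588] sorter -0.0521 -0.104 F [ 1.72 -0.45 -0.27] op 0.0 
toolx [-0.066 -0.998  0.   ] z [ 0. -0. -1.] target [ 0.598312 -0.041064  0.26    ] delta [-0.141  -0.117  -0.0011]
scene [227 208  17   8  31] [ 4.833e-01 -1.000e-04  1.392e-01]
scene [168 276  29  23 134] [ 0.4692 -0.1801  0.0991]
paddle 239 [[ 0.0559 -0.0111  0.1818]
 [ 0.0691 -0.0094  0.2066]
 [ 0.0798 -0.003   0.2246]]
top [280 236  18  19 284] [0.488  0.0215 0.1429]
top [362 248  12  16 142] [ 0.4709 -0.1804  0.0979]
paddle 54 [[ 0.0542 -0.0063  0.1853]
 [ 0.0656 -0.0011  0.2224]
 [ 0.0771  0.0016  0.2272]]
```

View pics/c2.png

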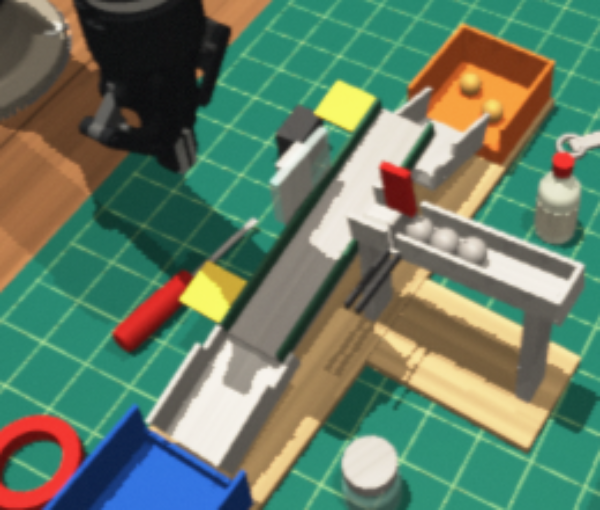

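The view shows the gate fully over (pads at 0.143 and 0.098, so 0.22 rad), with the red paddle upright and the balls still waiting. I'll move to the paddle's left side.

Request:
play_rows:
  travel:
    - [-0.036,-0.02,0]
    - [-0.036,-0.025,0]
    - [-0.036,-0.025,0]
    - [-0.033,-0.025,0]
    - [0,-0.022,0]
  turn: [0,0,0,0,0]

```text
t: 5.3
tool_pos: [0.5996, -0.0336, 0.2567]
tcp_rot: [0.001, -0.687, 0.727, 0.002]
force: [0.1, 0.6, -0.7]
opening: -0.0002
```

Request:
play_rows:
  travel:
    - [0,0,0]
    - [0,0,0.02]
    - [0,0,0.02]
    - [0,0,0.02]
    - [0,0,0]
  turn: [0,0,0,0,0]

```text
t: 5.8
tool_pos: [0.5953, -0.0422, 0.1938]
tcp_rot: [-0.003, -0.683, 0.731, 0.002]
force: [-0.5, -0.1, -0.2]
opening: -0.0
```

```bash
python3 -c "
from h import *
delta(.066,-.03,.198)
for n in('scene','top'):
    im,d=cap(n,n+'3')
a=cv2.imread('pics/scene3.png')[160:380,90:350];b=cv2.imread('pics/top3.png')[150:300,230:410]
cv2.imwrite('pics/c3.png',np.hstack([cv2.resize(a,(400,340)),cv2.resize(b,(400,340))]))
"
```

```text
t 5.8 tcp [ 0.5953 -0.0422  0.1938] sorter 0.0621 0.0356 F [-0.54 -0.09 -0.24] op -0.0 
toolx [-0.068 -0.998  0.001] z [-0.008 -0.    -1.   ] target [ 0.594888 -0.107996  0.198   ] delta [ 0.0656 -0.004  -0.0042]
```

View pics/c3.png

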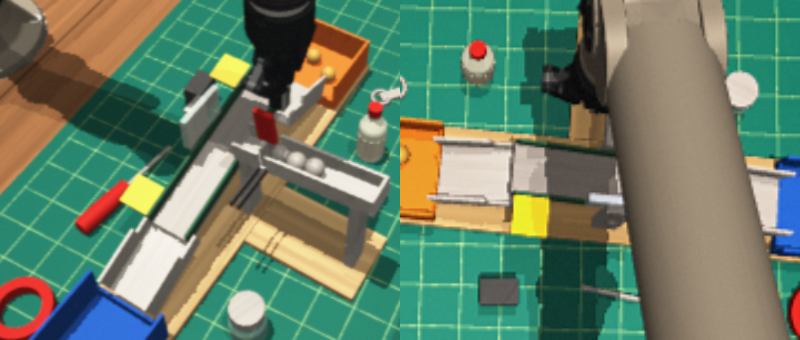

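The fingertip is behind the paddle on its left side, with the tip above the channel walls and the balls. I'll push it right.

Request:
play_rows:
  travel:
    - [0.008,-0.002,-0.003]
    - [0.008,0,0]
    - [0.008,0,0]
    - [0.008,0,0]
    - [0.008,0,0]
  turn: [0,0,0,0,0]

```text
t: 6.4
tool_pos: [0.5982, -0.0817, 0.2008]
tcp_rot: [0.001, -0.683, 0.73, -0.0]
force: [0.4, 1.4, 0.4]
opening: -0.0002
```

Request:
play_rows:
  travel:
    - [0.008,0,0]
    - [0.006,0,0]
    - [0.003,0,0]
    - [0.002,0,0]
    - [0,0,0]
  turn: [0,0,0,0,0]

```text
t: 6.9
tool_pos: [0.5964, -0.1007, 0.2001]
tcp_rot: [-0.0, -0.683, 0.73, -0.0]
force: [0.3, 0.5, -1.2]
opening: -0.0002
```

Request:
play_rows:
  travel:
    - [0.001,0,0]
    - [0.001,0,0]
    - [0.001,0,0]
    - [0,0,0]
    - [0,0,0]
  turn: [0,0,0,0,0]

```text
t: 7.4
tool_pos: [0.5962, -0.1032, 0.2001]
tcp_rot: [-0.0, -0.683, 0.73, 0.0]
force: [0.2, 1.0, -0.5]
opening: 0.0003
```

Request:
play_rows:
  travel:
    - [0.002,0,0]
    - [0.002,0,0]
    - [0.001,0,0]
    - [0.001,0,0]
    - [0,0,0]
  turn: [0,0,0,0,0]

```text
t: 7.9
tool_pos: [0.5961, -0.1044, 0.2002]
tcp_rot: [0.002, -0.684, 0.729, 0.002]
force: [-1.7, 8.8, 0.2]
opening: 0.0002
```

```bash
python3 -c "
from h import *
delta(.066,-.03,.198)
for n in('scene','top'):
    im,d=cap(n,n+'4')
    W=cloud(n,d); h=cv2.cvtColor(im,cv2.COLOR_RGB2HSV)
    m=(cv2.inRange(h,(0,150,60),(6,255,255))>0)&(W[...,2]>.17)&(W[...,2]<.24)&(abs(W[...,0]-.6)<.05)&(abs(W[...,1]+.1)<.07)
    q=W[m]; r=np.c_[(q[:,:2]-O)@X,(q[:,:2]-O)@Y,q[:,2]]; len(q) and print('paddle',len(q),np.percentile(r,[3,50,97],axis=0).round(4))
a=cv2.imread('pics/scene4.png')[160:400,90:350]
cv2.imwrite('pics/c4.png',cv2.resize(a,(600,550)))
"
```

```text
t 7.9 tcp [ 0.5961 -0.1044  0.2002] sorter 0.067 -0.0264 F [-1.72  8.75  0.18] op 0.0 
toolx [-0.063 -0.998 -0.006] z [-0.001  0.006 -1.   ] target [ 0.594888 -0.107996  0.198   ] delta [0.0036 0.001  0.0022]
paddle 240 [[ 0.056  -0.0518  0.1813]
 [ 0.0699 -0.0502  0.2054]
 [ 0.0797 -0.0439  0.2249]]
paddle 13 [[ 0.0543 -0.0457  0.184 ]
 [ 0.056  -0.0412  0.2096]
 [ 0.06   -0.0391  0.2214]]
```

View pics/c4.png

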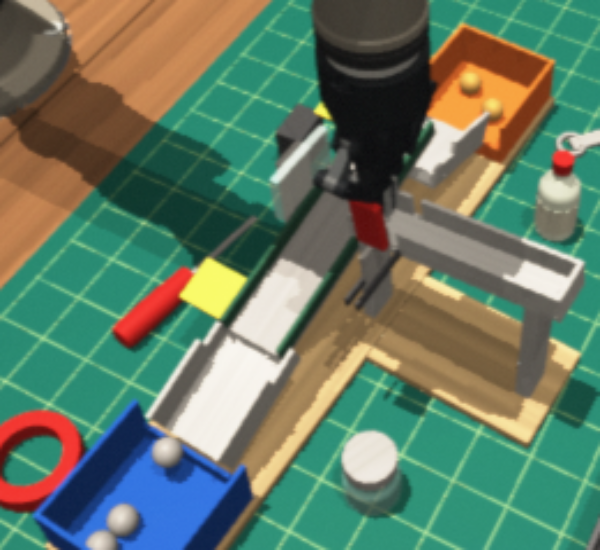

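The paddle moved about 41 mm and met its end (9 N), and all three balls show in the blue tray. Next I back off, lift clear and let the balls settle.

Request:
play_rows:
  travel:
    - [-0.01,0,0]
    - [-0.02,0,0]
    - [0,0,-0.03]
    - [0,0,-0.04]
    - [0,0,-0.04]
  turn: [0,0,0,0,0]

```text
t: 8.5
tool_pos: [0.5978, -0.0803, 0.3114]
tcp_rot: [-0.001, -0.683, 0.73, -0.001]
force: [1.3, -0.7, 0.1]
opening: -0.0001
```

Request:
play_rows:
  travel:
    - [0,0,-0.03]
    - [0,0,0]
    - [0,0,0]
    - [0,0,0]
    - [0,0,0]
  turn: [0,0,0,0,0]

```text
t: 9.0
tool_pos: [0.5973, -0.0796, 0.3387]
tcp_rot: [-0.001, -0.683, 0.73, 0.001]
force: [0.1, -0.4, -0.2]
opening: 0.0004
```

Request:
play_rows:
  travel:
    - [0,0,0]
    - [0,0,0]
    - [0,0,0]
    - [0,0,0]
    - [0,0,0]
  turn: [0,0,0,0,0]

```text
t: 9.5
tool_pos: [0.598, -0.0793, 0.3403]
tcp_rot: [-0.0, -0.683, 0.73, -0.0]
force: [0.3, -0.4, -0.1]
opening: 0.0005
```

Request:
play_rows:
  travel:
    - [0,0,0]
    - [0,0,0]
    - [0,0,0]
    - [0,0,0]
    - [0,0,0]
  turn: [0,0,0,0,0]

```text
t: 10.0
tool_pos: [0.598, -0.0793, 0.3403]
tcp_rot: [-0.0, -0.683, 0.73, -0.0]
force: [-0.5, 0.0, -0.2]
opening: -0.0001
```

```bash
python3 -c "
from h import *
delta(.066,-.03,.198)
im,d=cap('scene','s5')
W=cloud('scene',d); h=cv2.cvtColor(im,cv2.COLOR_RGB2HSV)
m=(cv2.inRange(h,(0,150,60),(6,255,255))>0)&(W[...,2]>.17)&(W[...,2]<.24)&(abs(W[...,0]-.6)<.05)&(abs(W[...,1]+.1)<.07)
q=W[m]; r=np.c_[(q[:,:2]-O)@X,(q[:,:2]-O)@Y,q[:,2]]; print('paddle',len(q),np.percentile(r,[3,50,97],axis=0).round(4))
m=cv2.inRange(h,(24,150,120),(34,255,255)); k,l,s,c=cv2.connectedComponentsWithStats(m)
for i in range(1,k):
    if s[i,4]>25: print(np.median(W[(l==i)&(d>0)],0).round(4))
for _ in range(12): robot.capture('top')
im2,_=cap('scene','s6'); D=np.abs(im.astype(int)-im2).max(2)[320:420,90:210]; print('tray diff',D.max(),(D>25).sum())
"
```

```text
t 10.0 tcp [ 0.598  -0.0793  0.3403] sorter 0.0673 -0.0012 F [-0.53  0.05 -0.21] op -0.0 
toolx [-0.067 -0.998  0.   ] z [ 0. -0. -1.] target [ 0.594888 -0.107996  0.198   ] delta [0.0288 0.0012 0.1423]
paddle 252 [[ 0.0546 -0.0517  0.1808]
 [ 0.0684 -0.0502  0.2082]
 [ 0.0798 -0.0443  0.2253]]
[0.4852 0.0174 0.1433]
[ 0.4699 -0.1799  0.0991]
tray diff 7 0
```

View pics/s6.png

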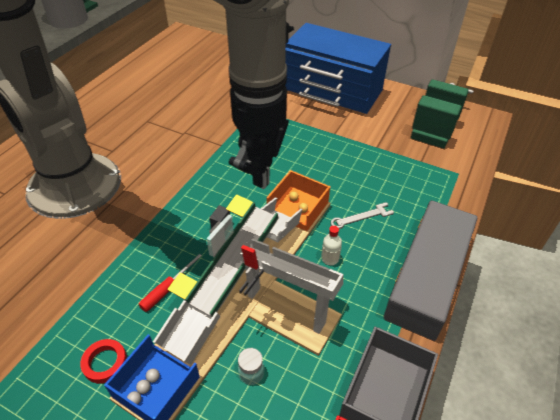

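Three steel balls lie in the blue tray around (145,387) and are still. The brass balls are in the orange tray at (298,202), and the bystanders are where they were.

```bash
python3 -c "
from workcell import robot
print(robot.finish_job())"
```

```text
the job is handed in; nothing more can be done
None
```

The job is done and handed in at about 11 s. I pressed the right pad down until the gate met its solid stop, then pushed the red stop open, and the three steel balls ran into the blue tray.

- **Gate:** the press peaked at 22 N on the stop. The pads ended at 143 mm and 99 mm, which is 0.22 rad, fully over.
- **Stop:** the paddle moved about 41 mm in the images, against 42 mm for fully open. The force rose to about 9 N at the end, and it stayed there after I backed off.
- **Balls:** pictures 0.6 s apart show no change in the blue tray, so the steel balls lie still. The two brass balls are still in the orange tray.
- **Surroundings:** the bystanders look unmoved by eye. The arm finished with its tip at 340 mm, touching nothing.

No check failed. Early readings of the paddle's sideways position differed by several mm between the two cameras, so I used the contact force to tell when it was fully open.

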